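Click the lid onto the flask and keep it pressed

ROBOT

A 6-joint arm with a two-finger parallel gripper is mounted at the origin on the work surface. World frame = base frame: x ahead of the robot, y to its left, z up, the work surface at z = 0. Lengths are in mm, angles in rad, forces in N, time in s.
With the tool pointing down it reaches from about 250 to 775 mm from the base axis. Payload 4 kg.
Tool frame: the origin (TCP) lies on the mounting face of the last link; the fingertips stand 199 mm ahead of it and the grasp point (between the pads) lies 180 mm ahead of it (r.hold_point_z is the distance from the TCP to the grasp point, in mm); z points along the fingers, y is the line along which they close (so a half turn about z gives the same grasp; the last joint's range is limited). The gripper opens to 94 mm and grips with 3 to 60 N. Pads are 16 mm wide; open, the fingers measure 119 mm over their backs; the gripper's body (75 mm by 177 mm) begins 78 mm behind the grasp point.
Start: joints at [1.011, 0.087, 1.371, -0, 1.684, -0.103], TCP at [242.596, 493.607, 404.706] pointing down, gripper open.
Joint ranges: [-3.1, 3.1], [-0.76, 2.03], [0.27, 2.55], [-1.08, 4.22], [0.17, 2.65], [-2.57, 2.57]. Speed limits (rad/s): [2.79, 2.79, 3.14, 3.14, 3.14, 3.14].

INTERFACE

Orientations are given as a rotation vector (axis times angle).
In Python, from workcell import sensors, vision, r, nets gives the robot as it stands. The module is installed in compiled form; this text tells all that it offers.
- The arm moves only by the shell command python3 -m creep 'ROWS' [FORCE]. ROWS is JSON, a list that holds one entry, the list of rows, each a list of 5 numbers: the shift along the tool's x, y, z in m, then the turn about the tool's z in rad, then the opening in per cent of the stroke, from 0 (shut) to 100 (fully open). In form: [[[x, y, z, yaw, fingers], ...]]. A call has 1 to 8 rows; each row is the pose to reach, as a shift and turn from the pose commanded when the call began, along the tool's axes at that moment; what a row does not reach only later rows make up. A row lasts 1/12 s, in which the tool goes at most 41.7 mm and 7.16 degrees, less where a joint would pass 70% of its speed; a pose out of reach is approached as far as the arm can. A call with a gripper value outside its range is refused whole. The fingers move at their own pace and stop on an object; FORCE is the grip in N (left out, the last holds). Time passes only in rows, so rows that repeat a pose let the fingers close. It gives the time, the measured TCP pose, the force, the opening and the grip force at its end, in the units of the state.
- sensors.read_state(): the state, without advancing time (a new reading comes with each control period).
- vision.read_camera(name): name is "scene" or "top" or "wrist"; returns a dict with "img" (420x560x3 uint8, blue, green, red), "mtx" (3x3 intrinsics, pixels), "cam_to_world" (4x4, takes a point from camera to world coordinates); the wrist camera has in their place "T_tool_cam" (4x4, takes a point from camera to tool coordinates, whose origin is the TCP and whose axes are the flange's). Camera axes: x right, y down, z forward; pixel columns grow to the right and rows downward; lengths in mm; the calibration is good to about 2 mm. A picture is of the moment at which its call begins: read the wrist's pose just before it. There is no depth.
- r.hand_in(): hands the job in; it is judged then, once.
Trained networks look in a picture, given as the dict that the camera call returned (one of the last four; its "shot" number tells which), for a name from the list of things; names that differ only in an ending like _2 or _b are one class to them, and where a whole thing is asked for, a point or a joint stands for the part that bears it (a point fixed in the world has none). Each returns a list of dicts, best first, with "p" (0 to 1); they miss things now and then, are a little off and sometimes report something else, mostly with a low value. They report only what shows in the picture. A call takes as long as a camera call. They do not tell look-alikes from the thing itself.
- nets.boxes_of(picture, target): "box" ([centre column, centre row, width, height] in pixels, round what is visible of it).
- nets.trace(picture, target): "region" (420x560 bool, what is visible of it) and "box" ([centre column, centre row, width, height] in pixels, round what is visible of it).
- nets.place_of(picture, target): "point" ([column, row] in pixels: a listed point, or the origin of a listed thing).
The state is a dict: "time": time; "q": joint angles; "joint_vel": joint speeds; "tau": joint torques, N m; "eef_pos": TCP position; "tcp_rot": TCP orientation; "wrist_force": force on the tool from outside, world axes, zero at the start; "moment": the same for the moment, N m; "finger_gap": finger opening in mm; "grasp_force": force on a finger pad.
Only numpy, scipy, OpenCV 4.12 (cv2) and the standard library are available. Lean on these libraries where they do the work, as an engineer would, in place of code of your own. Each camera call takes 0.05 s, during which the arm holds its last target. There are 200 camera calls.

TASK

Pick up the round push-on lid by its carry ring and push it straight down onto the neck of the steel flask until it clicks over the catches, then keep pressing so that it goes fully home. The flask stays standing upright on the table, and the bowl, the mug and the jar stay where they are. Finish while still holding the ring and still pressing the lid firmly down (some 10 newtons); do not let go.

Things in the scene. Friction and masses are not known exactly. Their poses are not given: they have to be found in the camera images.
- flask: Loose steel flask, 0.34 to 0.6 kg, standing on the table: round body 84 mm in diameter, 88 mm high; shoulder sloping in to 64 mm diameter at 100 mm; then a round neck, 40 mm in diameter, up to 126 mm, its top 5 mm tapering to 30 mm as a lead-in. Closed, flat top. Origin: centre of its underside; z up along its axis.
- flask_mouth (a point): Centre of the flat top of the flask's neck, on the flask's axis, 126 mm above its underside.
- flask_catch (a point): Centre of the circle of four round sprung catch beads that stand 3 mm out of the neck, 111 mm above the flask's underside. The lid's lip must be forced over them: first touch some 14 mm before home, about 10 to 12 N, then the force drops sharply (the click, the beads even draw it down) and the lid comes to rest on the neck's flat top, where the force rises again.
- lid: Loose white plastic push-on lid, 0.09 kg, standing mouth down: round cap 60 mm in diameter, 30 mm high, flat top with an upright black loop on it. Inside: lip at the mouth 42.4 mm in diameter and 3 mm high, above it 49 mm up to the flat ceiling 24 mm above the lower edge. Origin: centre of the lower edge; z up along its axis. Home, the lower edge is 102 mm above the flask's underside.
- lid_seat (a point): Centre of the lid's inner ceiling, on its axis, 24 mm above its lower edge; it meets flask_mouth when the lid is home.
- lid_ring: Black carry ring fixed upright on the lid: flat rectangular loop, 10 mm thick (x), 46 mm wide (y), 40 mm high (z): two uprights 9 mm wide and a top bar 46 mm long, 10 mm thick, 14 mm high; opening below the bar 28 mm wide, 26 mm high. Origin: centre of the lid's top face, 30 mm above the lid's lower edge. Grasp the bar across its thickness, fingers closing along x.
- ring_bar (a point): Centre of the ring's top bar, on the lid's axis, 33 mm above the lid's top face and 63 mm above the lid's lower edge; the top of the bar is 7 mm above it.
- bowl: Bystander: loose grey bowl, 130 mm across and 60 mm high, origin at the centre of its underside. Leave it where it is.
- mug: Bystander: loose white mug with a handle, 80 mm in diameter and 90 mm high, origin at the centre of its underside. Leave it where it is.
- jar: Bystander: loose closed glass jar with a lid, 70 mm in diameter and 100 mm high, origin at the centre of its underside. Leave it where it is.
Mind the look-alikes: they are no part of the job. Leave any yellow look-alike of the flask alone. Leave any purple look-alike of the lid alone.

How it is judged:
By the outcome, as a careful person would: the job done as asked, in the order asked, and still so for the second after the job is handed in, while the arm keeps its last pose, push and grip.
It also fails if it takes over 46 s, if anything falls off the work surface, if the arm or the gripper's body presses on something with over 40 N, if the wrist force passes 120 N, or if a joint passes its speed limit or range.

## Working session

There is one attempt and no reset: what is moved stays moved. The work goes in short steps, Python scripts to look and compute and a shell command to move; the robot and the scene stay as the last step left them, time stands still between calls to the robot, and variables do not carry over. Pictures are saved under pics/ and viewed, at most 10 in all, crops included, and the job is handed in when it is done.

```bash
mkdir -p pics; cat > h.py <<'E'
import numpy as np, cv2
from scipy.spatial.transform import Rotation as R
from workcell import sensors, vision, r, nets
def tool():
    s=sensors.read_state(); T=np.eye(4); T[:3,:3]=R.from_rotvec(s["tcp_rot"]).as_matrix(); T[:3,3]=s["eef_pos"]; return T
def ctw(p,T=None): return np.array(p["cam_to_world"]) if "cam_to_world" in p else T@np.array(p["T_tool_cam"])
def ray(p,px,T=None):
    C=ctw(p,T); d=C[:3,:3]@np.linalg.inv(np.array(p["mtx"]))@[px[0],px[1],1]; return C[:3,3],d
def atz(p,px,z,T=None):
    o,d=ray(p,px,T); return o+d*(z-o[2])/d[2]
def proj(p,X,T=None):
    C=np.linalg.inv(ctw(p,T)); c=C[:3,:3]@np.array(X)+C[:3,3]; u=np.array(p["mtx"])@c; return u[:2]/u[2]
E
python3 - <<'E'
from h import *
s=sensors.read_state(); print(s["time"],s["tcp_rot"],s["wrist_force"],s["finger_gap"]); print(tool().round(3))
a={n:vision.read_camera(n) for n in("scene","top")}
cv2.imwrite("pics/a.png",np.hstack([a["scene"]["img"],a["top"]["img"]])[:, :])
for n in a:
    cv2.imwrite(f"pics/{n}.png",a[n]["img"])
    for t,z in(("flask_mouth",126),("ring_bar",63),("flask",0),("lid",0)):
        for d in nets.place_of(a[n],t): print(n,t,round(d["p"],2),np.round(d["point"]),atz(a[n],d["point"],z).round(0))
E
```

```text
0.0 [-0.7111367  -3.05928011  0.00325717] [-0.59395435 -0.15211216  0.80490325] 93.80644455336434
[[-8.97000e-01  4.41000e-01 -1.00000e-03  2.42534e+02]
 [ 4.41000e-01  8.97000e-01 -2.00000e-03  4.93502e+02]
 [ 0.00000e+00 -2.00000e-03 -1.00000e+00  4.03516e+02]
 [ 0.00000e+00  0.00000e+00  0.00000e+00  1.00000e+00]]
scene flask_mouth 0.73 [268. 172.] [523. -19. 126.]
scene flask_mouth 0.72 [307. 160.] [519. 109. 126.]
scene ring_bar 0.51 [227. 209.] [ 564. -169.   63.]
scene ring_bar 0.48 [188. 216.] [ 548. -284.   63.]
scene flask 0.8 [305. 179.] [502. 120.   0.]
scene flask 0.78 [271. 196.] [528. -14.   0.]
scene lid 0.86 [192. 232.] [ 568. -288.    0.]
scene lid 0.73 [226. 221.] [ 567. -178.    0.]
scene lid 0.62 [224. 223.] [ 572. -186.    0.]
top flask_mouth 0.77 [234. 246.] [513. 109. 126.]
top flask_mouth 0.55 [284. 241.] [523. -27. 126.]
top ring_bar 0.63 [370. 229.] [ 560. -283.   63.]
top ring_bar 0.62 [334. 222.] [ 582. -179.   63.]
top flask 0.61 [280. 244.] [529. -21.   0.]
top lid 0.56 [369. 230.] [ 565. -294.    0.]
top lid 0.55 [331. 228.] [ 577. -178.    0.]
```

View pics/scene.png

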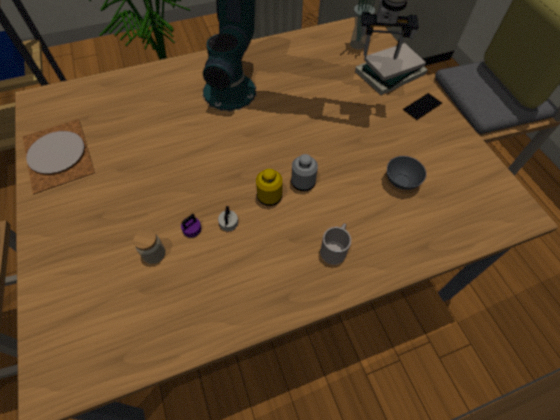

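View pics/top.png

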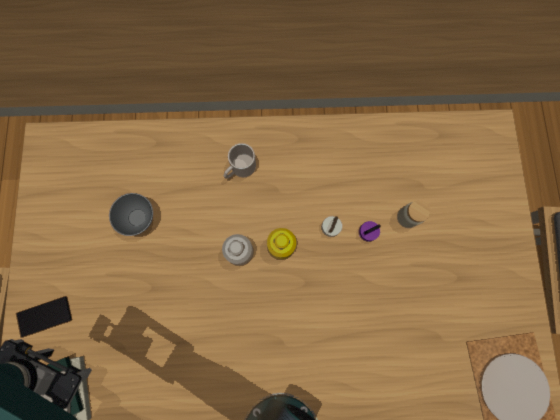

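The top view shows the white lid at (332,226) and its purple look-alike at (370,231). The steel flask is at (237,249) and its yellow look-alike at (282,243). In the scene view these are lid (228,217), purple (191,226), flask (304,172) and yellow (269,186). I choose the white lid and the steel-grey flask, and will check both in a close crop.

```bash
python3 - <<'E'
from h import *
p=vision.read_camera("top"); im=p["img"]
cv2.imwrite("pics/crop.png",cv2.resize(im[200:280,215:395],None,fx=4.4,fy=4.4,interpolation=cv2.INTER_CUBIC))
for d in nets.trace(p,"lid_ring"):
    m=d["region"]; ys,xs=np.nonzero(m); w=np.array([atz(p,(x,y),60)[:2] for x,y in zip(xs,ys)])
    c=w.mean(0); e,v=np.linalg.eigh(np.cov((w-c).T)); print(d["p"],d["box"],c,len(xs),e,np.degrees(np.arctan2(*v[::-1,1])))
print(np.array(vision.read_camera("wrist")["T_tool_cam"]).round(2),p["mtx"])
E
```

```text
0.64 [332.3, 225.6, 7.4, 16.0] [ 578.50506706 -175.52447775] 74 [ 13.68196621 205.24486093] 155.0300622762268
[[ 0.   -0.96 -0.28 80.64]
 [ 1.    0.    0.    0.1 ]
 [-0.   -0.28  0.96 20.41]
 [ 0.    0.    0.    1.  ]] [[383.2361878    0.         275.67923824]
 [  0.         383.2361878  210.36047835]
 [  0.           0.           1.        ]]
```

View pics/crop.png

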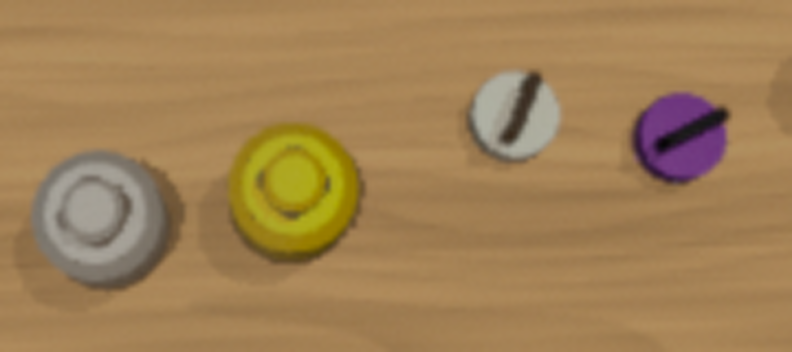

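The crop confirms the white lid at crop (515,115), its bar running from (507,138) to (535,78), and the steel flask's mouth at (93,210). The bar points to about 155°, so the present tool yaw already fits the grasp. I'll go over the flask first for a close look.

```bash
python3 -m creep '[[[-0.206,-0.111,0,0,100],[-0.206,-0.111,0,0,100],[-0.206,-0.111,0,0,100],[-0.206,-0.111,0,0,100],[-0.206,-0.111,0,0,100],[-0.206,-0.111,0,0,100]]]'; python3 -m creep '[[[-0.206,-0.111,0,0,60],[-0.206,-0.111,0,0,60],[-0.206,-0.111,0,0,60],[-0.206,-0.111,0,0,60],[-0.206,-0.111,0,0,60],[-0.206,-0.111,0,0,60],[-0.206,-0.111,0,0,60],[-0.206,-0.111,0,0,60]]]'
cat > lookf.py <<'E'
from h import *
import sys
T=tool(); p=vision.read_camera("wrist"); cv2.imwrite("pics/"+sys.argv[1],p["img"])
for d in nets.place_of(p,"flask_mouth"): print("mouth",d["p"],d["point"],atz(p,d["point"],126,T))
for d in nets.trace(p,"flask"): print("flask",d["p"],d["box"])
print(T.round(3)); print(proj(p,T[:3,3]+T[:3,2]*180,T))
E
python3 lookf.py f1.png
```

```text
time: 1.15
eef_pos: [379.9, 300.4, 405.0]
tcp_rot: [0.715, 3.058, -0.001]
wrist_force: [0.4, -0.6, -0.1]
finger_gap: 94.1
grasp_force: 0.0
time: 1.82
eef_pos: [515.0, 111.5, 404.3]
tcp_rot: [-0.716, -3.058, -0.0]
wrist_force: [-0.2, -0.2, -0.3]
finger_gap: 56.3
grasp_force: 0.0
mouth 0.92 [276.8, 213.8] [512.42468343 109.00721574 126.        ]
mouth 0.7 [149.3, 292.0] [526.7985334  -19.70902783 126.        ]
flask 0.82 [172.0, 256.4, 105.4, 102.9]
flask 0.65 [274.4, 195.9, 90.0, 98.5]
[[-8.96000e-01  4.44000e-01 -1.00000e-03  5.15027e+02]
 [ 4.44000e-01  8.96000e-01  0.00000e+00  1.11467e+02]
 [ 1.00000e-03 -0.00000e+00 -1.00000e+00  4.04346e+02]
 [ 0.00000e+00  0.00000e+00  0.00000e+00  1.00000e+00]]
[280.85019436 271.58495476]
```

View pics/f1.png

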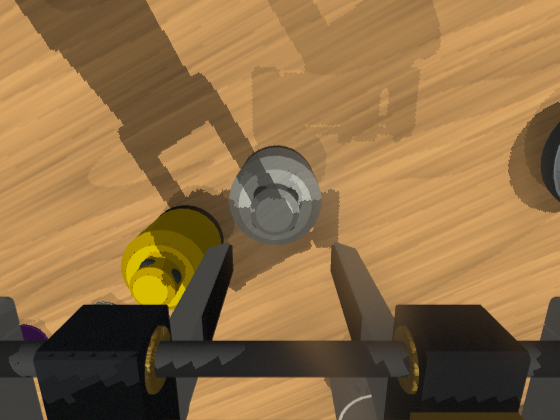

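The wrist view shows the steel flask's mouth at (275,213), matching the net and about (512,109) in the world. The yellow look-alike's mouth is at (150,290). Next, over the lid.

```bash
python3 -m creep '[[[-0.184,-0.230,0.05,0,60],[-0.184,-0.230,0.05,0,60],[-0.184,-0.230,0.05,0,60],[-0.184,-0.230,0.05,0,60],[-0.184,-0.230,0.05,0,60],[-0.184,-0.230,0.05,0,60],[-0.184,-0.230,0.05,0,60],[-0.184,-0.230,0.05,0,60]]]'; python3 -m creep '[[[0,0,0,0,60],[0,0,0,0,60]]]'
cat > lookl.py <<'E'
from h import *
import sys
T=tool(); p=vision.read_camera("wrist"); cv2.imwrite("pics/"+sys.argv[1],p["img"])
for d in nets.place_of(p,"ring_bar"): print("bar",d["p"],d["point"],atz(p,d["point"],63,T))
for d in nets.trace(p,"lid_ring"): 
    ys,xs=np.nonzero(d["region"]); w=np.array([atz(p,(x,y),70,T)[:2] for x,y in zip(xs,ys)]); rc=cv2.minAreaRect(w.astype(np.float32))
    c=w.mean(0); e,v=np.linalg.eigh(np.cov((w-c).T)); print("ring",d["p"],d["box"],c,e,np.degrees(np.arctan2(*v[::-1,1])),rc)
print(T.round(3))
E
python3 lookl.py l1.png
```

```text
time: 2.63
eef_pos: [578.3, -178.7, 352.7]
tcp_rot: [-0.716, -3.057, 0.004]
wrist_force: [-0.6, 0.4, 0.9]
finger_gap: 56.4
grasp_force: 0.0
time: 2.8
eef_pos: [578.2, -173.6, 354.7]
tcp_rot: [-0.71, -3.06, -0.002]
wrist_force: [-0.9, -0.7, 0.3]
finger_gap: 56.5
grasp_force: 0.0
bar 0.87 [156.8, 249.8] [ 563.06089471 -285.27593462   63.        ]
bar 0.71 [278.9, 207.6] [ 575.30861654 -173.81876685   63.        ]
ring 0.92 [280.8, 205.5, 14.0, 67.2] [ 574.17848561 -172.73710158] [  8.02170948 219.01586132] 155.81309434862578 ((574.2134399414062, -172.8935546875), (10.532288551330566, 51.8186149597168), 67.1576156616211)
ring 0.75 [159.9, 244.5, 46.6, 51.0] [ 556.54182481 -278.2269925 ] [  8.38393045 292.47901319] 113.6380030384964 ((556.7611694335938, -278.58160400390625), (10.77184009552002, 61.582672119140625), 24.162158966064453)
[[-8.98000e-01  4.40000e-01 -0.00000e+00  5.78192e+02]
 [ 4.40000e-01  8.98000e-01  1.00000e-03 -1.73612e+02]
 [ 1.00000e-03  1.00000e-03 -1.00000e+00  3.54689e+02]
 [ 0.00000e+00  0.00000e+00  0.00000e+00  1.00000e+00]]
```

View pics/l1.png

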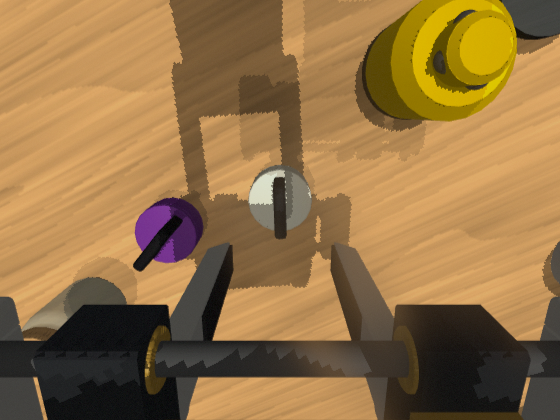

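The white lid is at (280,197), its bar upright from (279,178) to (280,238) midway between the fingers and aligned with them. The purple one is off at (168,230). The bar centre is about (575,-173.5), so I'll descend and grip.

```bash
python3 -m creep '[[[0.003,-0.001,0.04,0,60],[0.003,-0.001,0.075,0,60],[0.003,-0.001,0.1,0,60],[0.003,-0.001,0.111,0,60],[0.003,-0.001,0.111,0,60],[0.003,-0.001,0.111,0,60]]]'; python3 -m creep '[[[0,0,0,0,0],[0,0,0,0,0],[0,0,0,0,0],[0,0,0,0,0],[0,0,0,0,0],[0,0,0,0,0],[0,0,0,0,0],[0,0,0,0,0]]]' 50
```

```text
time: 3.45
eef_pos: [575.4, -173.6, 244.6]
tcp_rot: [0.709, 3.06, 0.0]
wrist_force: [0.2, 0.2, 0.5]
finger_gap: 56.4
grasp_force: 0.0
time: 4.12
eef_pos: [575.0, -174.5, 243.6]
tcp_rot: [-0.712, -3.06, -0.0]
wrist_force: [0.4, -0.1, -0.1]
finger_gap: 8.9
grasp_force: 50.0
```

```bash
python3 -m creep '[[[0,0,-0.02,0,0],[0,0,-0.06,0,0],[0,0,-0.1,0,0],[0,0,-0.14,0,0],[0,0,-0.165,0,0],[0,0,-0.165,0,0]]]'; python3 -m creep '[[[0.02,0.025,0,0,0],[0.045,0.055,0,0,0],[0.07,0.085,0,0,0],[0.095,0.117,0,0,0],[0.12,0.15,0,0,0],[0.145,0.18,0,0,0],[0.168,0.21,0,0,0],[0.181,0.226,0,0,0]]]';python3 -m creep '[[[0,0,0,0,0],[0,0,0,0,0],[0,0,0,0,0]]]'
cat >> lookf.py <<'E'
for n in ("scene","top"):
    q=vision.read_camera(n)
    for t in ("ring_bar","flask_mouth","lid_seat"):
        for d in nets.place_of(q,t): print(n,t,d["p"],d["point"],atz(q,d["point"],126 if t[0]=="f" else 230 if t[0]=="r" else 191))
    cv2.imwrite(f"pics/{n}2.png",q["img"])
a=cv2.imread("pics/scene2.png")[80:230,220:380]; cv2.imwrite("pics/comb.png",np.hstack([p["img"],cv2.resize(a,(448,420),interpolation=cv2.INTER_CUBIC)])); c=cv2.imread("pics/comb.png"); cv2.imwrite("pics/comb.png",cv2.resize(c,None,fx=.79,fy=.79))
E
python3 lookf.py f2.png
```

```text
time: 4.62
eef_pos: [575.3, -174.6, 416.9]
tcp_rot: [0.708, 3.047, -0.003]
wrist_force: [0.2, 0.7, 0.4]
finger_gap: 9.5
grasp_force: 50.0
time: 5.28
eef_pos: [510.8, 111.4, 406.6]
tcp_rot: [-0.706, -3.058, -0.001]
wrist_force: [0.3, 0.3, -0.7]
finger_gap: 9.6
grasp_force: 50.0
time: 5.53
eef_pos: [512.3, 107.6, 407.4]
tcp_rot: [-0.711, -3.058, 0.002]
wrist_force: [0.9, -0.7, -0.4]
finger_gap: 9.5
grasp_force: 50.0
mouth 0.87 [156.7, 291.1] [527.28064541 -19.78484548 126.        ]
flask 0.8 [176.9, 255.8, 101.9, 102.9]
flask 0.66 [281.6, 184.9, 89.9, 77.1]
flask 0.59 [550.6, 163.8, 18.8, 69.2]
flask 0.47 [281.9, 259.1, 90.8, 126.3]
[[-8.97000e-01  4.41000e-01 -2.00000e-03  5.12335e+02]
 [ 4.41000e-01  8.97000e-01 -1.00000e-03  1.07598e+02]
 [ 1.00000e-03 -2.00000e-03 -1.00000e+00  4.07381e+02]
 [ 0.00000e+00  0.00000e+00  0.00000e+00  1.00000e+00]]
[280.85336572 271.58265734]
scene ring_bar 0.68 [186.1, 215.7] [ 654.47232745 -281.21988064  230.        ]
scene ring_bar 0.46 [308.6, 134.2] [509.21377991 111.20841474 230.        ]
scene flask_mouth 0.89 [305.0, 154.7] [498.24802048 111.53103365 126.        ]
scene flask_mouth 0.72 [270.8, 170.1] [518.01483369  -9.27548732 126.        ]
scene lid_seat 0.77 [307.0, 146.3] [519.35067739 104.76911621 191.        ]
scene lid_seat 0.75 [189.3, 224.0] [ 656.28785847 -281.2842917   191.        ]
top ring_bar 0.49 [372.0, 229.4] [ 532.25232117 -243.11214412  230.        ]
top flask_mouth 0.87 [280.5, 239.0] [529.43146449 -18.47007653 126.        ]
top flask_mouth 0.5 [233.0, 249.6] [504.56418522 111.30140127 126.        ]
top lid_seat 0.8 [367.5, 231.5] [ 533.09234385 -241.40032258  191.        ]
```

View pics/comb.png

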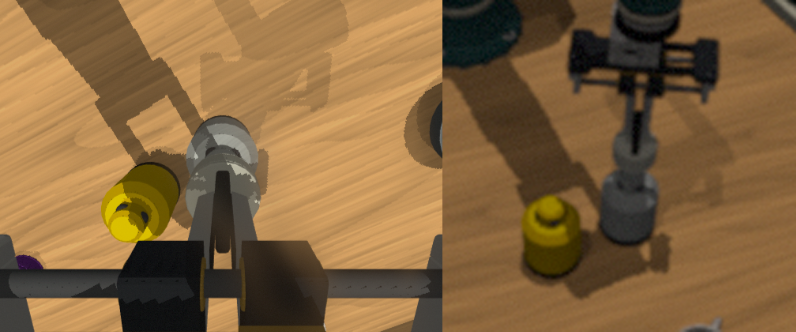

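The lid hangs upright in the grip, right above the steel flask's neck (left view at about (222,190), right view at (633,150)). I'll lower to just above the neck, then creep down watching the force.

```bash
python3 -m creep '[[[0,0,0.015,0,0],[0,0,0.028,0,0],[0,0,0.033,0,0],[0,0,0.033,0,0],[0,0,0.033,0,0]]]'; python3 -m creep '[[[0,0,0.002,0,0],[0,0,0.004,0,0],[0,0,0.006,0,0],[0,0,0.006,0,0]]]'; python3 -m creep '[[[0,0,0.002,0,0],[0,0,0.004,0,0],[0,0,0.006,0,0],[0,0,0.006,0,0]]]'
```

```text
time: 6.5
eef_pos: [512.2, 108.2, 375.7]
tcp_rot: [-0.711, -3.06, 0.0]
wrist_force: [-0.2, 0.5, -0.9]
finger_gap: 9.5
grasp_force: 50.0
time: 6.83
eef_pos: [512.2, 108.1, 369.6]
tcp_rot: [-0.711, -3.06, -0.0]
wrist_force: [-0.9, -0.4, -1.6]
finger_gap: 9.7
grasp_force: 50.0
time: 7.17
eef_pos: [512.0, 108.1, 364.9]
tcp_rot: [0.711, 3.06, 0.0]
wrist_force: [-2.2, -0.0, 3.7]
finger_gap: 9.6
grasp_force: 50.0
```

Light contact with a sideways force of -2.2 N in x, so the lid sits slightly too far along +x. I'll correct that before pressing.

```bash
python3 -m creep '[[[0,0,-0.002,0,0],[0.0015,-0.0007,-0.002,0,0],[0.0015,-0.0007,-0.002,0,0],[0.0015,-0.0007,0,0,0],[0.0015,-0.0007,0,0,0]]]';  python3 -m creep '[[[0,0,0.001,0,0],[0,0,0.002,0,0],[0,0,0.003,0,0],[0,0,0.003,0,0]]]'
```

```text
time: 7.58
eef_pos: [510.5, 108.2, 364.2]
tcp_rot: [0.711, 3.059, 0.0]
wrist_force: [-1.8, 0.0, 2.3]
finger_gap: 9.8
grasp_force: 50.0
time: 7.92
eef_pos: [510.3, 108.2, 359.8]
tcp_rot: [-0.711, -3.058, 0.001]
wrist_force: [-0.9, 0.9, -0.1]
finger_gap: 9.8
grasp_force: 50.0
```

The neck is inside the lip, with almost no side force. Now pressing over the catches.

```bash
for i in 1; do python3 -m creep '[[[0,0,0.001,0,0],[0,0,0.002,0,0],[0,0,0.002,0,0]]]'; done;  python3 -m creep '[[[0,0,0.001,0,0],[0,0,0.002,0,0],[0,0,0.002,0,0]]]'; python3 -m creep '[[[0,0,0.001,0,0],[0,0,0.002,0,0],[0,0,0.002,0,0]]]'
```

```text
time: 8.17
eef_pos: [510.4, 108.1, 358.8]
tcp_rot: [-0.711, -3.059, 0.001]
wrist_force: [-3.6, -1.1, 3.1]
finger_gap: 9.4
grasp_force: 50.0
time: 8.42
eef_pos: [510.5, 108.1, 358.3]
tcp_rot: [0.711, 3.059, 0.0]
wrist_force: [-3.6, -0.9, 6.6]
finger_gap: 9.8
grasp_force: 50.0
time: 8.67
eef_pos: [510.4, 108.2, 357.7]
tcp_rot: [0.711, 3.057, 0.001]
wrist_force: [-4.2, -1.4, 12.2]
finger_gap: 9.3
grasp_force: 50.0
```

```bash
python3 -m creep '[[[0.0012,-0.001,0,0,0],[0.0012,-0.001,0,0,0],[0.0012,-0.001,0.001,0,0],[0.0012,-0.001,0.001,0,0]]]';  python3 -m creep '[[[0,0,0.001,0,0],[0,0,0.002,0,0],[0,0,0.002,0,0]]]'; python3 -m creep '[[[0,0,0.001,0,0],[0,0,0.002,0,0],[0,0,0.002,0,0]]]'
```

```text
time: 9.0
eef_pos: [509.3, 107.8, 357.0]
tcp_rot: [0.71, 3.056, 0.002]
wrist_force: [-3.3, -0.8, 10.4]
finger_gap: 9.8
grasp_force: 50.0
time: 9.25
eef_pos: [509.2, 107.8, 354.5]
tcp_rot: [0.71, 3.056, 0.002]
wrist_force: [-3.0, 0.3, 8.1]
finger_gap: 9.3
grasp_force: 50.0
time: 9.5
eef_pos: [509.1, 107.9, 348.8]
tcp_rot: [-0.711, -3.06, -0.001]
wrist_force: [-0.5, 1.0, -4.8]
finger_gap: 9.4
grasp_force: 50.0
```

Click: the force peaked at about 12 N, then dropped to -5 N. Pressing on to home.

```bash
python3 -m creep '[[[0,0,0.001,0,0],[0,0,0.002,0,0],[0,0,0.003,0,0],[0,0,0.003,0,0]]]';  python3 -m creep '[[[0,0,0.001,0,0],[0,0,0.002,0,0],[0,0,0.002,0,0]]]'; python3 -m creep '[[[0,0,0.001,0,0],[0,0,0.002,0,0],[0,0,0.002,0,0]]]'
```

```text
time: 9.83
eef_pos: [509.2, 107.9, 346.2]
tcp_rot: [-0.711, -3.06, -0.0]
wrist_force: [0.4, -0.3, -1.5]
finger_gap: 9.4
grasp_force: 50.0
time: 10.08
eef_pos: [509.2, 107.8, 345.4]
tcp_rot: [0.711, 3.059, 0.001]
wrist_force: [-0.4, -0.0, 0.7]
finger_gap: 9.6
grasp_force: 50.0
time: 10.33
eef_pos: [509.1, 107.9, 345.3]
tcp_rot: [0.711, 3.057, 0.002]
wrist_force: [-3.2, -0.3, 8.6]
finger_gap: 9.6
grasp_force: 50.0
```

```bash
python3 -m creep '[[[0,0,0.001,0,0],[0,0,0.001,0,0],[0,0,0.001,0,0],[0,0,0.001,0,0],[0,0,0.001,0,0],[0,0,0.001,0,0]]]'; python3 - <<'E'
from h import *
s=sensors.read_state(); print(s["wrist_force"],s["eef_pos"])
T=tool();p=vision.read_camera("wrist"); q=vision.read_camera("scene")
a=cv2.resize(q["img"][80:230,220:380],(448,420),interpolation=cv2.INTER_CUBIC)
cv2.imwrite("pics/end.png",cv2.resize(np.hstack([p["img"],a]),None,fx=.79,fy=.79)); print(sensors.read_state()["wrist_force"])
E
```

```text
time: 10.83
eef_pos: [509.0, 107.9, 345.4]
tcp_rot: [0.71, 3.057, 0.002]
wrist_force: [-5.2, 0.6, 11.2]
finger_gap: 9.4
grasp_force: 50.0
[-5.2322694   0.64143569 11.2378594 ] [508.98199494 107.87865293 345.35270639]
[-4.26365447  0.27173565 11.91883918]
```

View pics/end.png

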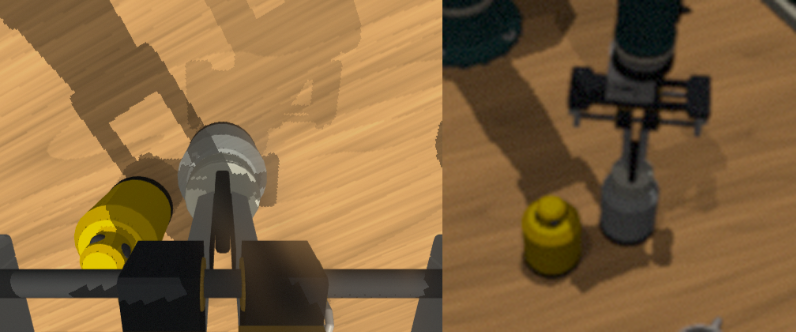

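The lid sits down on the upright flask (right view at (630,185), left at (222,175)), with the ring still held and about 11.5 N of press at the home height. Handing in.

```bash
python3 -c "
from workcell import r
print(r.hand_in())"
```

```text
the job is handed in; nothing more can be done
None
```

The lid clicked over the catches and sits fully home on the upright steel flask; I handed in at about 11 s with the ring still held and about 11.5 N of downward press (no verdict was returned).

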